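Set out the specimen holders by size on the bench rail

ROBOT

A 7-joint arm with a two-finger parallel gripper is mounted at the origin on the work surface. World frame = base frame: x ahead of the robot, y to its left, z up, the work surface at z = 0. Lengths are in m, angles in rad, forces in N, time in s.
With the tool pointing down it reaches from about 0.375 to 0.925 m from the base axis. Payload 3.1 kg.
Tool frame: the origin (TCP) lies at the very end of the fingers, on their centre line; the grasp point (between the pads) lies 19 mm behind it; z points along the fingers, y is the line along which they close (so a half turn about z gives the same grasp; the last joint's range is limited). The gripper opens to 85 mm and grips with 20 to 120 N. Pads are 22 mm wide; open, the fingers measure 114 mm over their backs; the gripper's body (76 mm by 85 mm) begins 54 mm behind the grasp point. The pads swing forward as they close: fully open they stand 13 mm farther back than shut.
Start: joints at [-1.292, 0.383, 0.044, 1.598, -0.018, 1.161, -0.05], TCP at [0.239, 0.604, 0.231] pointing down, gripper open.
Joint ranges: [-2.61, 2.61], [-0.41, 2.15], [-1.48, 1.57], [0, 2.5], [-1.57, 4.71], [0.05, 1.97], [-2.85, 2.85]. Speed limits (rad/s): [2.79, 2.79, 3.14, 3.14, 3.14, 3.14, 3.14].

INTERFACE

Orientations are given as [roll, pitch, yaw] about the fixed x, y, z axes, in that order (R = Rz(yaw) Ry(pitch) Rx(roll)).
In Python, from cell import r gives the robot as it stands.
- The arm moves only by the tool send_rows, never from a script. Its argument "motion" is a list of rows, each a list of 3 entries, a list of its own where there are three numbers: the shift along the tool's x, y, z in units of 40 mm (1.0 is 40 mm), then the turn, a rotation vector about the tool's x, y, z in units of 5 degrees (1.0 is 5 degrees), then the gripper command: -1 is shut, 1 is fully open, values between are in proportion. In form: [[[x, y, z], [rx, ry, rz], jaw], ...]. A call has 1 to 12 rows; each row shifts and turns the commanded pose from where the row before left it, along the tool's axes as they then stand; what a row does not reach is not made up. A row lasts 1/12 s, in which the tool goes at most 41.7 mm and 7.16 degrees, less where a joint would pass 70% of its speed; a pose out of reach is approached as far as the arm can. A call is refused whole if a number of a shift passes 1 or a number of a turn 1, either way. A call with a gripper value outside its range is refused whole. The fingers move at their own pace and stop on an object; "squeeze" is the grip in N (left out, the last holds). Time passes only in rows, so rows that do not move let the fingers close. It gives the time, the measured TCP pose, the force, the opening and the grip force at its end, in the units of the state.
- r.observe(): the state, without advancing time (a new reading comes with each control period).
- r.grab_frame(name): name is "side" or "top" or "wrist"; returns a dict with "img" (480x640x3 uint8, red, green, blue), "fx", "fy", "cx", "cy" (pixels), "R" (3x3) and "t" (3): a world point X has camera coordinates R X + t. Camera axes: x right, y down, z forward; pixel columns grow to the right and rows downward; lengths in m; the calibration is good to about 2 mm. A picture is of the moment at which its call begins. There is no depth.
- r.close_job(): hands the job in; it is judged then, once.
The state is a dict: "time": time; "joint_positions": joint angles; "joint_velocities": joint speeds; "joint_efforts": joint torques, N m; "tool_pos": TCP position; "tool_rot": TCP orientation; "wrist_force": force on the tool from outside, world axes, zero at the start; "moment": the same for the moment, N m; "grip_width": finger opening in m; "gripper_force": force on a finger pad.
Only numpy, scipy, OpenCV 4.12 (cv2) and the standard library are available. Lean on these libraries where they do the work, as an engineer would, in place of code of your own. Each camera call takes 0.05 s, during which the arm holds its last target. There are 200 camera calls.

TASK

Set the four aluminium specimen holders out on the rail in order of diameter, one upright in the middle of each black round carrier: the thinnest on the carrier next to the white end post, then each wider one in turn, with the widest at the far end. Do not tip any holder over, and leave all four standing free.

Things in the scene. Friction and masses are not known exactly. Their poses are not given: they have to be found in the camera images.
- holder28: The smallest specimen holder across: a solid upright knurled aluminium cylinder, straight sided, 28 mm in diameter and 46 mm tall, with a dark bore drawn on its flat top; loose, 50 to 300 g by size, standing on the bench. Origin at the centre of its underside, z up along its axis. The height does not follow the order of diameter.
- holder38: The second smallest specimen holder across: a solid upright knurled aluminium cylinder, straight sided, 38 mm in diameter and 58 mm tall, with a dark bore drawn on its flat top; loose, 50 to 300 g by size, standing on the bench. Origin at the centre of its underside, z up along its axis. The height does not follow the order of diameter.
- holder48: The second largest specimen holder across: a solid upright knurled aluminium cylinder, straight sided, 48 mm in diameter and 44 mm tall, with a dark bore drawn on its flat top; loose, 50 to 300 g by size, standing on the bench. Origin at the centre of its underside, z up along its axis. The height does not follow the order of diameter.
- holder58: The largest specimen holder across: a solid upright knurled aluminium cylinder, straight sided, 58 mm in diameter and 52 mm tall, with a dark bore drawn on its flat top; loose, 50 to 300 g by size, standing on the bench. Origin at the centre of its underside, z up along its axis. The height does not follow the order of diameter.
- carrier1: Carrier 1 of a row of four (1 and 4 are the end ones): a fixed flat black round table on the rail, 66 mm across, 12 mm thick, with a white circle at its edge and a white dot in the middle. Origin at the centre of its underside, 15 mm above the bench; its flat top is 27 mm above the bench. y runs along the rail, from carrier4 to carrier1. Neighbours are 70 to 90 mm apart, centre to centre.
- carrier2: Carrier 2 of a row of four (1 and 4 are the end ones): a fixed flat black round table on the rail, 66 mm across, 12 mm thick, with a white circle at its edge and a white dot in the middle. Origin at the centre of its underside, 15 mm above the bench; its flat top is 27 mm above the bench. y runs along the rail, from carrier4 to carrier1. Neighbours are 70 to 90 mm apart, centre to centre.
- carrier3: Carrier 3 of a row of four (1 and 4 are the end ones): a fixed flat black round table on the rail, 66 mm across, 12 mm thick, with a white circle at its edge and a white dot in the middle. Origin at the centre of its underside, 15 mm above the bench; its flat top is 27 mm above the bench. y runs along the rail, from carrier4 to carrier1. Neighbours are 70 to 90 mm apart, centre to centre.
- carrier4: Carrier 4 of a row of four (1 and 4 are the end ones): a fixed flat black round table on the rail, 66 mm across, 12 mm thick, with a white circle at its edge and a white dot in the middle. Origin at the centre of its underside, 15 mm above the bench; its flat top is 27 mm above the bench. y runs along the rail, from carrier4 to carrier1. Neighbours are 70 to 90 mm apart, centre to centre.
- rail: The dark rail that bears the carriers: fixed, lying flat on the bench, 400 mm long (its y), 60 mm wide, 15 mm high. Origin at the centre of its underside. It lies across the view of the robot, turned up to 15 degrees either way.
- end_post: White block with scale lines, fixed upright on one end of the rail, either end: next to carrier1 or next to carrier4, 60 to 70 mm from its centre. 20 mm along the rail, 50 mm across it, 50 mm tall, its top 65 mm above the bench. Origin at the centre of its underside, y along the rail. The other end has only a flat dark stop 8 mm thick.
Things that resemble listed ones, but are neither listed nor needed, are in the scene too. Leave any orange look-alike of the holder58 alone.

How it is judged:
At the end, for the whole second after the job is handed in: Counting from the white end post, the four carriers bear the 28, 38, 48 and 58 mm holders in that order, each centred within 12 mm, upright (within 0.1 rad), standing on the carrier's top and at rest (height (world z) of holder28 between 0.024 and 0.031 m and angle between each of holder28, holder38, holder48, holder58's own z axis and vertical below 0.1 rad and linear speed of each of holder28, holder38, holder48, holder58 below 0.02 m/s and angular speed of each of holder28, holder38, holder48, holder58 below 0.2 rad/s and height (world z) of holder38 between 0.024 and 0.031 m and height (world z) of holder48 between 0.024 and 0.031 m and height (world z) of holder58 between 0.024 and 0.031 m and ((horizontal distance between end_post and carrier1 below 0.12 m and horizontal distance between holder28 and carrier1 below 0.012 m and horizontal distance between holder38 and carrier2 below 0.012 m and horizontal distance between holder48 and carrier3 below 0.012 m and horizontal distance between holder58 and carrier4 below 0.012 m) or (horizontal distance between end_post and carrier4 below 0.12 m and horizontal distance between holder28 and carrier4 below 0.012 m and horizontal distance between holder38 and carrier3 below 0.012 m and horizontal distance between holder48 and carrier2 below 0.012 m and horizontal distance between holder58 and carrier1 below 0.012 m))); the robot touches nothing.
It fails at once if the 28 mm holder is tipped over (angle between holder28's own z axis and vertical above 1 rad).
It fails at once if the 38 mm holder is tipped over (angle between holder38's own z axis and vertical above 1 rad).
It fails at once if the 48 mm holder is tipped over (angle between holder48's own z axis and vertical above 1 rad).
It fails at once if the 58 mm holder is tipped over (angle between holder58's own z axis and vertical above 1 rad).
It also fails if it takes over 104 s, if anything falls off the work surface, if the arm or the gripper's body presses on something with over 40 N, if the wrist force passes 120 N, or if a joint passes its speed limit or range.

## Working session

There is one attempt and no reset: what is moved stays moved. The work goes in short steps, Python scripts to look and compute and a tool call to move; the robot and the scene stay as the last step left them, time stands still between calls to the robot, and variables do not carry over. Pictures are saved under pics/ and viewed, at most 14 in all, crops included, and the job is handed in when it is done.

Besides the shell and the picture viewer there is one more tool, called after "Call:" as name(argument=value, ...), one argument or row to a line, values as JSON. send_rows: Moves the arm, as the interface text tells. Its arguments: {"type":"object","properties":{"motion":{"type":"array","items":{"type":"array"}},"squeeze":{"type":"number"}},"required":["motion"]}

```bash
mkdir -p pics; ls; python3 - <<'E'
from cell import r
import cv2
o=r.observe(); print({k:o[k] for k in('time','tool_pos','tool_rot','grip_width')})
for n in('top','side'):
    f=r.grab_frame(n); cv2.imwrite(f'pics/{n}0.png',f['img'][:,:,::-1]); print(n,f['fx'],f['fy'],f['cx'],f['cy'],f['R'],f['t'])
E
```

```text
pics
{'time': 0.0, 'tool_pos': array([0.2388338 , 0.60350174, 0.22985618]), 'tool_rot': array([-3.13892355e+00,  1.42306928e-04,  2.76487798e+00]), 'grip_width': 0.08537103179093174}
top 457.4352203131657 457.4352203131657 322.2317353830474 236.7506328545868 [[-1.14646458e-03 -9.99998764e-01 -1.07636304e-03]
 [-9.94439031e-01  1.25343861e-03 -1.05306422e-01]
 [ 1.05307641e-01  9.49647339e-04 -9.94439238e-01]] [0.05022    0.53528215 1.00676955]
side 437.89287015686364 437.89287015686364 316.75135475389766 252.20536991658602 [[ 0.87504237 -0.48392107 -0.01101167]
 [-0.24738647 -0.42754735 -0.86948444]
 [ 0.41605383  0.76355986 -0.49383757]] [-0.4682499   0.20423289  0.77070424]
```

View pics/top0.png

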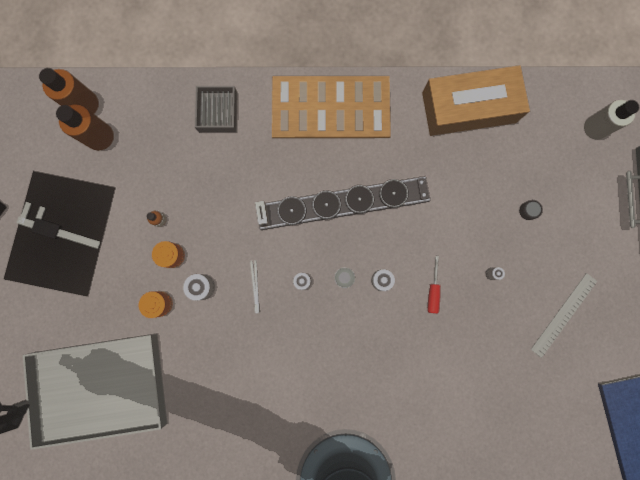

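View pics/side0.png

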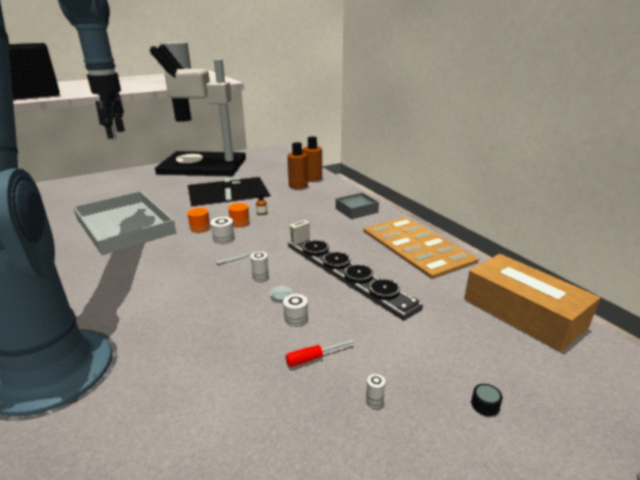

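Top view: post at (262,213), carriers at about (291,210), (326,205), (359,199), (394,193). Holders: 58 at (198,287), 38 at (302,282), 48 at (384,281), 28 at (498,273). The orange look-alikes sit at (152,304) and (166,254), next to the 58. The side view agrees.

```bash
cat > h.py <<'E'
import numpy as np, cv2
def ray(f,u,v,z):
    d=f['R'].T@np.array([(u-f['cx'])/f['fx'],(v-f['cy'])/f['fy'],1]); c=-f['R'].T@f['t']
    return c+d*(z-c[2])/d[2]
def blob(f,u,v,w,lo,hi=256):
    """centroid/box of grey in [lo,hi) in window (largest contour, filled)"""
    u,v=int(u),int(v); g=cv2.cvtColor(f['img'],cv2.COLOR_RGB2GRAY)
    y0,x0=max(v-w,0),max(u-w,0); m=((g[y0:v+w,x0:u+w]>=lo)&(g[y0:v+w,x0:u+w]<hi)).astype(np.uint8)
    cs,_=cv2.findContours(m,cv2.RETR_EXTERNAL,cv2.CHAIN_APPROX_NONE)
    c=max(cs,key=cv2.contourArea); (a,b),rad=cv2.minEnclosingCircle(c)
    M=cv2.moments(c); k=max(M['m00'],1e-9)
    return (M['m10']/k+x0,M['m01']/k+y0,rad,cv2.contourArea(c))
E
python3 - <<'E'
from cell import r
from h import *
import cv2
f=r.grab_frame('top')
g=cv2.cvtColor(f['img'],cv2.COLOR_RGB2GRAY)
for n,u,v,h in((28,498,273,.046),(38,302,282,.058),(48,384,281,.044),(58,198,287,.052)):
    for lo in (175,190):
        b=blob(f,u,v,18,lo); print(n,lo,np.round(b,1),ray(f,b[0],b[1],h).round(4))
P=[]
for u,v in((291,210),(326,205),(359,199),(394,193)):
    w=g[v-4:v+5,u-4:u+5].astype(float); w=np.clip(w-w.min()-30,0,None)
    yy,xx=np.mgrid[v-4:v+5,u-4:u+5]; c=(w*xx).sum()/w.sum(),(w*yy).sum()/w.sum()
    p=ray(f,*c,.027);P.append(p); print(np.round(c,1),p.round(4))
P=np.array(P);print(np.diff(P,axis=0)); d=P[0]-P[3];print(np.arctan2(d[1],d[0]))
for u,v in((152,304),(166,254)): print(ray(f,u,v,.05))
for n in((302,282),(384,281)):
    cv2.imwrite
s=np.hstack([cv2.resize(f['img'][v-20:v+20,u-20:u+20],(200,200)) for u,v in((498,273),(302,282),(384,281),(198,287))])
cv2.imwrite('pics/c.png',s[:,:,::-1])
E
```

```text
Traceback (most recent call last):
  File "h.py", line 10, in blob
    c=max(cs,key=cv2.contourArea); (a,b),rad=cv2.minEnclosingCircle(c)
ValueError: max() iterable argument is empty
```

```bash
cat > m.py <<'E'
from cell import r
from h import *
import cv2
f=r.grab_frame('top')
g=cv2.cvtColor(f['img'],cv2.COLOR_RGB2GRAY)
for n,u,v,h in((28,498,273,.046),(38,302,282,.058),(48,384,281,.044),(58,198,287,.052)):
    for lo in (145,160):
        b=blob(f,u,v,18,lo); print(n,lo,np.round(b,1),ray(f,b[0],b[1],h).round(4))
    print(g[v,u-18:u+19])
P=[]
for u,v in((291,210),(326,205),(359,199),(394,193)):
    w=g[v-4:v+5,u-4:u+5].astype(float); w=np.clip(w-w.min()-30,0,None)
    yy,xx=np.mgrid[v-4:v+5,u-4:u+5]; c=(w*xx).sum()/w.sum(),(w*yy).sum()/w.sum()
    p=ray(f,*c,.027);P.append(p); print(np.round(c,1),p.round(4))
P=np.array(P);print(np.linalg.norm(np.diff(P,axis=0),axis=1)); d=P[0]-P[3];print(np.arctan2(d[1],d[0]))
for u,v in((152,304),(166,254)): print(ray(f,u,v,.05))
s=np.hstack([cv2.resize(f['img'][v-20:v+20,u-20:u+20],(200,200)) for u,v in((498,273),(302,282),(384,281),(198,287))])
cv2.imwrite('pics/c.png',s[:,:,::-1])
E
python3 m.py
```

```text
28 145 [498.6 273.    6.2 102. ] [ 0.4527 -0.339   0.046 ]
28 160 [498.3 273.    5.8  89.5] [ 0.4527 -0.3384  0.046 ]
[130 131 133 135 126  94  67  73  80  81  81  79 119 171 157  82 111 157
 172 169 152  82 120 171 164 135 131 132 131 131 132 133 136 134 132 132
 135]
38 145 [301.2 280.7   8.8 207. ] [0.4362 0.0955 0.058 ]
38 160 [301.2 280.7   8.3 187. ] [0.4361 0.0954 0.058 ]
[133 131 130 131 133 133 132 131 138 157 172 166 138  93 101 138 171 171
 172 161 114  92 115 159 171 160 105  86  96 109 132 130 130 132 131 129
 129]
48 145 [383.9 279.6  11.1 335. ] [ 0.4384 -0.0865  0.044 ]
48 160 [383.8 279.6  10.4 307.5] [ 0.4384 -0.0861  0.044 ]
[132 136 135 135 124  84  88 129 171 171 166 136  90  90 107 150 171 171
 171 171 162 116  91  92 124 171 171 172 163 132 133 133 135 135 135 133
 133]
58 145 [195.6 286.8  13.3 511.5] [0.4232 0.3266 0.052 ]
58 160 [195.8 286.8  12.9 475. ] [0.4231 0.3261 0.052 ]
[133 134 140 158 171 172 171 160 105  88  88 103 145 172 171 171 171 171
 171 161 112  90  90  94 128 172 171 171 167 136  81  82  78  71  77  95
  98]
[291.3 209.8] [0.5973 0.1201 0.027 ]
[326.1 203.9] [0.6108 0.0406 0.027 ]
[359.3 198.5] [ 0.6232 -0.0352  0.027 ]
[393.4 192.7] [ 0.6368 -0.1134  0.027 ]
[0.08066451 0.07681718 0.07940834]
1.7380613477647713
[0.38595758 0.42115802 0.05      ]
[0.49519521 0.39440596 0.05      ]
```

View pics/c.png

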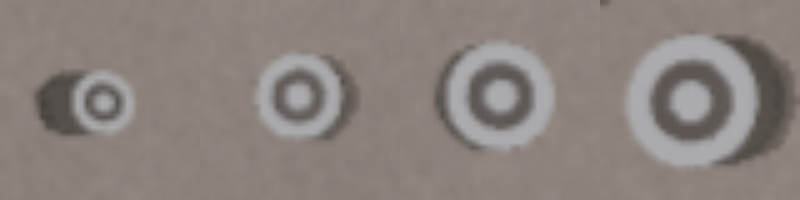

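Call:
send_rows(
  motion=[
    [[0,0,0],[0,0,0.98],1],
    [[0,0,0],[0,0,0.98],1],
    [[0,0,0],[0,0,0.98],1],
    [[0,0,0],[0,0,0.98],1],
    [[0,0,0],[0,0,0.98],1],
    [[0,0,0],[0,0,0.98],1],
    [[0,0,0],[0,0,0.98],1],
    [[0,0,0],[0,0,0.98],1],
    [[0,0,0],[0,0,0.98],1],
    [[0,0,0],[0,0,0.98],1],
    [[0,0,0],[0,0,0.98],1],
    [[0,0,0],[0,0,0.98],1],
  ],
  squeeze=40,
)

```text
time: 1.2
tool_pos: [0.239, 0.6042, 0.2309]
tool_rot: [-3.141, 0.001, 1.734]
wrist_force: [-0.4, -0.5, -0.2]
grip_width: 0.0859
gripper_force: 0.0
```

```bash
cat > go.py <<'E'
import sys
from cell import r
from h import *
from scipy.spatial.transform import Rotation as Ro
np.set_printoptions(suppress=True)
o=r.observe(); R=Ro.from_euler('xyz',o['tool_rot'])
print(o['time'],o['tool_pos'].round(4),o['tool_rot'].round(3),o['grip_width'],o['wrist_force'].round(1),o['gripper_force'])
for a in sys.argv[1:]:
    p=np.array([float(x) for x in a.split(',')])
    print(a,'units',(R.inv().apply(p-o['tool_pos'])/.04).round(2),'yaw units',round((o['tool_rot'][2]-1.738)*180/np.pi/5,2))
E
python3 go.py 0.423,0.326,0.1
```

```text
1.2 [0.239  0.6042 0.2309] [-3.141  0.001  1.734] 0.0858873866273132 [-0.4 -0.5 -0.2] 0.0
0.423,0.326,0.1 units [-7.61  3.41  3.28] yaw units -0.04
```

Call:
send_rows(
  motion=[
    [[-0.76,0.34,0.33],[0,0,0],1],
    [[-0.76,0.34,0.33],[0,0,0],1],
    [[-0.76,0.34,0.33],[0,0,0],1],
    [[-0.76,0.34,0.33],[0,0,0],1],
    [[-0.76,0.34,0.33],[0,0,0],1],
    [[-0.76,0.34,0.33],[0,0,0],1],
    [[-0.76,0.34,0.33],[0,0,0],1],
    [[-0.76,0.34,0.33],[0,0,0],1],
    [[-0.76,0.34,0.33],[0,0,0],1],
    [[-0.76,0.34,0.33],[0,0,0],1],
    [[0,0,0],[0,0,0],1],
    [[0,0,0],[0,0,0],1],
  ],
)

```text
time: 2.2
tool_pos: [0.425, 0.3236, 0.0982]
tool_rot: [-3.14, 0.003, 1.732]
wrist_force: [-0.2, 1.1, 0.0]
grip_width: 0.0854
gripper_force: 0.0
```

```bash
python3 go.py 0.423,0.326,0.1; python3 - <<'E'
from cell import r
from h import *
f=r.grab_frame('wrist'); cv2.imwrite('pics/w1.png',f['img'][:,:,::-1])
p=f['R']@np.array([.423,.326,.052])+f['t']; print(p, f['fx']*p[0]/p[2]+f['cx'],f['fy']*p[1]/p[2]+f['cy'])
E
```

```text
2.2 [0.425  0.3236 0.0982] [-3.14   0.003  1.732] 0.08544830157585995 [-0.2  1.1  0. ] 0.0
0.423,0.326,0.1 units [ 0.07 -0.04 -0.05] yaw units -0.07
[-0.00161909  0.01226165  0.19948619] 310.980722123681 260.96582815292555
```

View pics/w1.png

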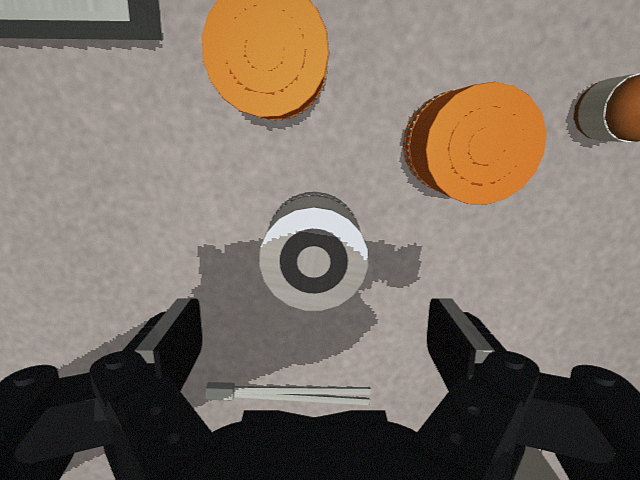

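The wrist view shows the 58 bore at (314,262), against a predicted (311,261), so the estimate holds to about 1 mm. The fingers are clear of the orange caps. Descend and grip.

Call:
send_rows(
  motion=[
    [[0.07,-0.03,0.5],[0,0,0],1],
    [[0,0,0.5],[0,0,0],1],
    [[0,0,0.5],[0,0,0],1],
    [[0,0,0.4],[0,0,0],1],
    [[0,0,0.3],[0,0,0],1],
    [[0,0,0],[0,0,0],1],
    [[0,0,0],[0,0,0],-1],
    [[0,0,0],[0,0,0],-1],
    [[0,0,0],[0,0,0],-1],
    [[0,0,0],[0,0,0],-1],
    [[0,0,0],[0,0,0],-1],
    [[0,0,0],[0,0,0],-1],
  ],
)

```text
time: 3.25
tool_pos: [0.4235, 0.3313, 0.0127]
tool_rot: [3.139, -0.002, 1.739]
wrist_force: [-1.3, 1.1, 5.7]
grip_width: 0.0573
gripper_force: 43.4
```

```bash
python3 go.py 0.423,0.326,0.1
```

```text
3.25 [0.4235 0.3313 0.0127] [ 3.139 -0.002  1.739] 0.05729338377146267 [-1.3  1.1  5.7] 43.39416146278381
0.423,0.326,0.1 units [-0.12 -0.03 -2.18] yaw units 0.01
```

Call:
send_rows(
  motion=[
    [[0,0,-0.3],[0,0,0],-1],
    [[0,0,-0.6],[0,0,0],-1],
    [[0,0,-0.8],[0,0,0],-1],
    [[0,0,-0.8],[0,0,0],-1],
    [[0,0,-0.8],[0,0,0],-1],
    [[0,0,-0.6],[0,0,0],-1],
    [[0,0,0],[0,0,0],-1],
  ],
)

```text
time: 3.83
tool_pos: [0.4252, 0.3317, 0.173]
tool_rot: [3.134, -0.006, 1.738]
wrist_force: [1.5, 1.3, -1.1]
grip_width: 0.0571
gripper_force: 43.5
```

```bash
cat > bore.py <<'E'
# bore centre in the wrist view -> holder axis in world; args: plane height of top above TCP, guess
import sys
from cell import r
from h import *
np.set_printoptions(suppress=True)
z=float(sys.argv[1]); gx,gy=map(float,sys.argv[2:4]); half=int(sys.argv[4])
o=r.observe(); f=r.grab_frame('wrist'); z=z if z<0.2 and len(sys.argv)<6 else o['tool_pos'][2]+z
p=f['R']@np.array([gx,gy,z])+f['t']; u,v=f['fx']*p[0]/p[2]+f['cx'],f['fy']*p[1]/p[2]+f['cy']
b=blob(f,u,v,half,0,90); print('guess px',round(u),round(v),'bore',np.round(b,1),ray(f,b[0],b[1],z).round(4))
cv2.imwrite('pics/last.png',f['img'][:,:,::-1])
E
python3 go.py 0.637,-0.113,0.15; python3 bore.py 0.04 0.42 0.326 40 rel
```

```text
3.8333 [0.4252 0.3317 0.173 ] [ 3.134 -0.006  1.738] 0.05711514252200502 [ 1.5  1.3 -1.1] 43.54509115219116
0.637,-0.113,0.15 units [-11.85   3.37   0.53] yaw units -0.0
guess px 295 375 bore [ 291.   372.9   55.9 3567.5] [0.4186 0.3265 0.213 ]
```

View pics/last.png

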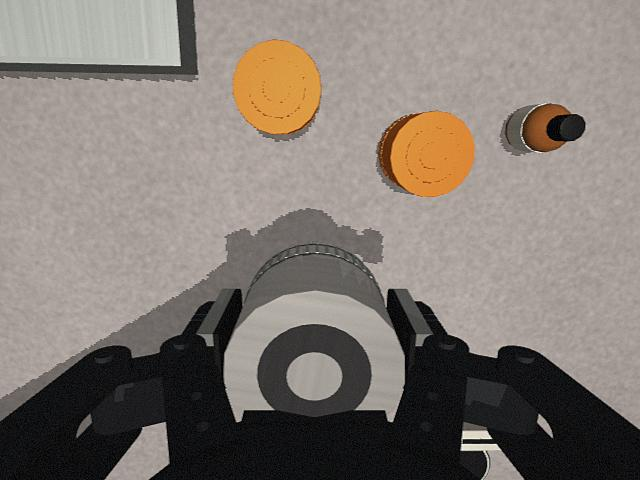

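The bore sits at (314,376), midway between the pads, and the holder is about 5 mm behind the TCP along tool x. I'll allow for that when placing.

Call:
send_rows(
  motion=[
    [[-0.4,0.11,0],[0,0,0],-1],
    [[-0.7,0.2,0],[0,0,0],-1],
    [[-0.8,0.23,0],[0,0,0],-1],
    [[-0.8,0.23,0],[0,0,0],-1],
    [[-0.8,0.23,0],[0,0,0],-1],
    [[-0.8,0.23,0],[0,0,0],-1],
    [[-0.8,0.23,0],[0,0,0],-1],
    [[-0.8,0.23,0],[0,0,0],-1],
    [[-0.8,0.23,0],[0,0,0],-1],
    [[-0.8,0.23,0],[0,0,0],-1],
    [[-0.8,0.23,0],[0,0,0],-1],
    [[-0.8,0.23,0],[0,0,0],-1],
  ],
)

```text
time: 4.88
tool_pos: [0.5839, -0.0132, 0.1646]
tool_rot: [-3.136, -0.0, 1.738]
wrist_force: [0.4, 1.1, -1.9]
grip_width: 0.057
gripper_force: 43.5
```

Call:
send_rows(
  motion=[
    [[-0.8,0.23,0],[0,0,0],-1],
    [[-0.8,0.23,0],[0,0,0],-1],
    [[-0.6,0.18,0],[0,0,0],-1],
    [[-0.4,0.1,0],[0,0,0],-1],
    [[0,0,0],[0,0,0],-1],
    [[0,0,0],[0,0,0],-1],
  ],
)

```text
time: 5.38
tool_pos: [0.6303, -0.1107, 0.1647]
tool_rot: [-3.136, -0.001, 1.735]
wrist_force: [0.1, -0.2, -2.7]
grip_width: 0.0569
gripper_force: 43.6
```

```bash
python3 go.py 0.636,-0.1075,0.0415; python3 - <<'E'
from cell import r
from h import *
f=r.grab_frame('top'); o=r.observe()
cv2.imwrite('pics/t1.png',cv2.resize(f['img'][150:260,240:460],(660,330))[:,:,::-1])
f=r.grab_frame('wrist'); cv2.imwrite('pics/w2.png',f['img'][:,:,::-1]); print(ray(f,314,376,o['tool_pos'][2]+.04))
E
```

```text
5.3833 [ 0.6303 -0.1107  0.1647] [-3.136 -0.001  1.735] 0.05687137686316324 [ 0.1 -0.2 -2.7] 43.55808913707733
0.636,-0.1075,0.0415 units [0.05 0.17 3.08] yaw units -0.03
[ 0.63163656 -0.11347243  0.20486243]
```

View pics/w2.png

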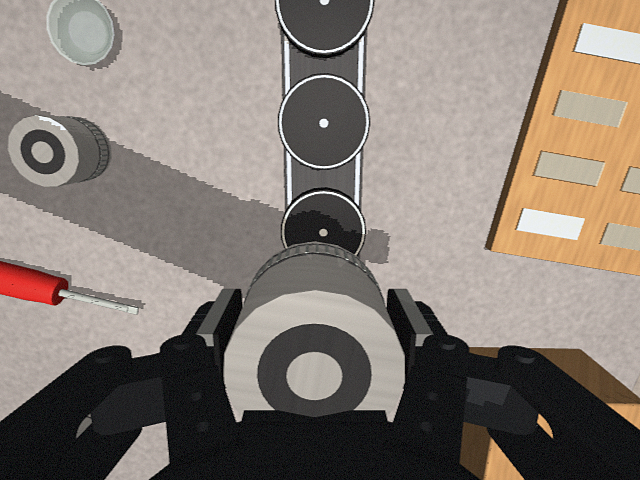

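```bash
python3 - <<'E'
from cell import r
from h import *
f=r.grab_frame('wrist')
for c in((323,232),(324,123),(324,2)): print(ray(f,*c,.027).round(4))
E
python3 go.py
```

```text
[ 0.6382 -0.1119  0.027 ]
[ 0.6249 -0.0334  0.027 ]
[0.6116 0.0411 0.027 ]
5.5333 [ 0.6313 -0.1067  0.1657] [-3.139 -0.002  1.741] 0.057111460669040645 [-0.9  0.8 -2.2] 43.55592906475067
```

Call:
send_rows(
  motion=[
    [[0.02,0.15,0.4],[0,0,0],-1],
    [[0,0,0.5],[0,0,0],-1],
    [[0,0,0.5],[0,0,0],-1],
    [[0,0,0.5],[0,0,0],-1],
    [[0,0,0.5],[0,0,0],-1],
    [[0,0,0.3],[0,0,0],-1],
    [[0,0,0.2],[0,0,0],-1],
    [[0,0,0.1],[0,0,0],-1],
    [[0,0,0],[0,0,0],-1],
    [[0,0,0],[0,0,0],-1],
  ],
)

```text
time: 6.37
tool_pos: [0.6392, -0.1072, 0.0481]
tool_rot: [3.14, 0.0, 1.739]
wrist_force: [-0.7, 0.6, -2.0]
grip_width: 0.0573
gripper_force: 43.6
```

```bash
python3 go.py 0.637,-0.11,0.041
```

```text
6.3667 [ 0.6392 -0.1072  0.0481] [3.14  0.    1.739] 0.057309918876858934 [-0.7  0.6 -2. ] 43.55563759803772
0.637,-0.11,0.041 units [-0.06 -0.07  0.18] yaw units 0.01
```

Not touching yet. Lower in small steps.

Call:
send_rows(
  motion=[
    [[0,0,0.08],[0,0,0],-1],
    [[0,0,0.04],[0,0,0],-1],
    [[0,0,0],[0,0,0],-1],
    [[0,0,0],[0,0,0],-1],
  ],
)

```text
time: 6.7
tool_pos: [0.6386, -0.1073, 0.0428]
tool_rot: [3.141, -0.0, 1.739]
wrist_force: [-0.3, 0.2, -2.6]
grip_width: 0.0568
gripper_force: 43.6
```

Call:
send_rows(
  motion=[
    [[0,0,0.05],[0,0,0],-1],
    [[0,0,0],[0,0,0],-1],
    [[0,0,0],[0,0,0],-1],
  ],
)

```text
time: 6.95
tool_pos: [0.6382, -0.1072, 0.0403]
tool_rot: [-3.141, -0.0, 1.739]
wrist_force: [0.4, 0.0, -2.1]
grip_width: 0.0575
gripper_force: 43.6
```

Call:
send_rows(
  motion=[
    [[0,0,0.04],[0,0,0],-1],
    [[0,0,0],[0,0,0],-1],
    [[0,0,0],[0,0,0],-1],
  ],
)

```text
time: 7.2
tool_pos: [0.6386, -0.1074, 0.0398]
tool_rot: [3.141, -0.0, 1.738]
wrist_force: [-2.9, -0.1, 4.5]
grip_width: 0.0573
gripper_force: 43.8
```

Call:
send_rows(
  motion=[
    [[0,0,0.03],[0,0,0],-1],
    [[0,0,0],[0,0,0],-1],
    [[0,0,0],[0,0,0],-1],
  ],
)

```text
time: 7.45
tool_pos: [0.6386, -0.1074, 0.0397]
tool_rot: [3.141, -0.001, 1.738]
wrist_force: [-5.8, 1.3, 10.1]
grip_width: 0.0567
gripper_force: 44.8
```

Contact. Release and rise.

Call:
send_rows(
  motion=[
    [[0,0,-0.04],[0,0,0],-1],
    [[0,0,0],[0,0,0],1],
    [[0,0,0],[0,0,0],1],
    [[0,0,0],[0,0,0],1],
    [[0,0,0],[0,0,0],1],
    [[0,0,-0.3],[0,0,0],1],
    [[0,0,-0.7],[0,0,0],1],
    [[0,0,-0.9],[0,0,0],1],
    [[0,0,-0.9],[0,0,0],1],
    [[0,0,-0.6],[0,0,0],1],
    [[0,0,0],[0,0,0],1],
    [[0,0,0],[0,0,0],1],
  ],
)

```text
time: 8.45
tool_pos: [0.6402, -0.1079, 0.1786]
tool_rot: [3.136, 0.001, 1.738]
wrist_force: [0.1, 0.6, -1.5]
grip_width: 0.0854
gripper_force: 0.0
```

```bash
python3 go.py 0.4385,-0.0865,0.1; python3 - <<'E'
from cell import r
from h import *
f=r.grab_frame('wrist'); cv2.imwrite('pics/w3.png',f['img'][:,:,::-1])
E
```

```text
8.45 [ 0.6402 -0.1079  0.1786] [3.136 0.001 1.738] 0.08544730616755868 [ 0.1  0.6 -1.5] 0.0
0.4385,-0.0865,0.1 units [ 1.37 -4.89  1.93] yaw units 0.0
```

View pics/w3.png

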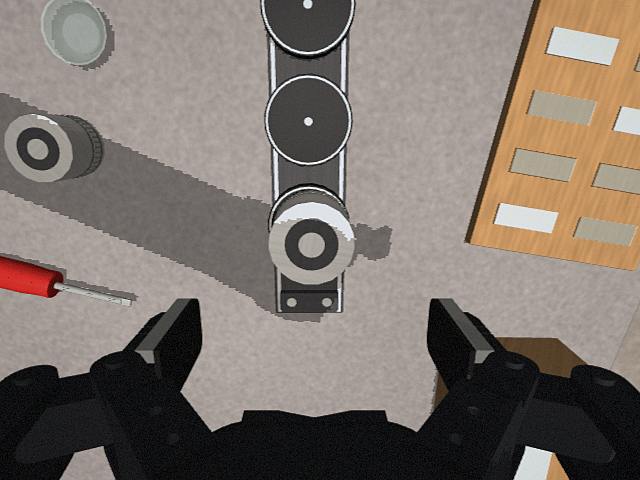

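The 58 stands upright on the end carrier, bore at (312,244). Checking its centring and the 48's bore at (38,149).

```bash
python3 - <<'E'
from cell import r
from h import *
f=r.grab_frame('wrist')
print(ray(f,312,244,.079).round(4),ray(f,38,149,.044).round(4),ray(f,308,121,.027).round(4))
E
```

```text
[ 0.6381 -0.1108  0.079 ] [ 0.4383 -0.0847  0.044 ] [ 0.622 -0.034  0.027]
```

Call:
send_rows(
  motion=[
    [[0.22,-0.8,0],[0,0,0],1],
    [[0.22,-0.8,0],[0,0,0],1],
    [[0.22,-0.8,0],[0,0,0],1],
    [[0.22,-0.8,0.3],[0,0,0],1],
    [[0.22,-0.8,0.6],[0,0,0],1],
    [[0.22,-0.8,0.6],[0,0,0],1],
    [[0,0,0.4],[0,0,0],1],
    [[0,0,0],[0,0,0],1],
    [[0,0,0],[0,0,0],1],
  ],
)

```text
time: 9.3
tool_pos: [0.4387, -0.0871, 0.0979]
tool_rot: [-3.138, -0.0, 1.739]
wrist_force: [0.7, 0.4, -0.2]
grip_width: 0.0856
gripper_force: 0.0
```

```bash
python3 go.py 0.4385,-0.0865,0.012;python3 bore.py 0.044 0.4385 -0.0865 45
```

```text
9.3 [ 0.4387 -0.0871  0.0979] [-3.138 -0.     1.739] 0.08555184297535419 [ 0.7  0.4 -0.2] 0.0
0.4385,-0.0865,0.012 units [0.02 0.01 2.15] yaw units 0.01
guess px 314 260 bore [ 315.8  257.5   26.9 2110. ] [ 0.4392 -0.085   0.044 ]
```

58 is centred within about 2 mm. Grip the 48.

Call:
send_rows(
  motion=[
    [[0.02,0.01,0.5],[0,0,0],1],
    [[0,0,0.5],[0,0,0],1],
    [[0,0,0.5],[0,0,0],1],
    [[0,0,0.4],[0,0,0],1],
    [[0,0,0.25],[0,0,0],1],
    [[0,0,0],[0,0,0],1],
    [[0,0,0],[0,0,0],-1],
    [[0,0,0],[0,0,0],-1],
    [[0,0,0],[0,0,0],-1],
    [[0,0,0],[0,0,0],-1],
    [[0,0,0],[0,0,0],-1],
    [[0,0,0],[0,0,0],-1],
  ],
)

```text
time: 10.35
tool_pos: [0.4418, -0.0866, 0.0146]
tool_rot: [3.139, 0.0, 1.738]
wrist_force: [-0.6, -0.2, 6.6]
grip_width: 0.0468
gripper_force: 40.6
```

Call:
send_rows(
  motion=[
    [[0,0,0],[0,0,0],-1],
    [[0,0,-0.3],[0,0,0],-1],
    [[0,0,-0.6],[0,0,0],-1],
    [[0,0,-0.8],[0,0,0],-1],
    [[0,0,-0.8],[0,0,0],-1],
    [[0,0,-0.8],[0,0,0],-1],
    [[0,0,-0.6],[0,0,0],-1],
    [[0,0,0],[0,0,0],-1],
    [[0,0,0],[0,0,0],-1],
  ],
)

```text
time: 11.1
tool_pos: [0.4416, -0.0862, 0.1706]
tool_rot: [3.137, -0.001, 1.739]
wrist_force: [-0.7, -1.1, -1.9]
grip_width: 0.0471
gripper_force: 42.0
```

```bash
python3 go.py 0.623,-0.034,0.165; python3 bore.py 0.032 0.4385 -0.086 55 rel
```

```text
11.1 [ 0.4416 -0.0862  0.1706] [ 3.137 -0.001  1.739] 0.04706984209077393 [-0.7 -1.1 -1.9] 41.991053223609924
0.623,-0.034,0.165 units [0.53 4.69 0.16] yaw units 0.01
guess px 305 346 bore [ 313.8  337.7   44.1 5387.5] [ 0.4408 -0.0826  0.2026]
```

Call:
send_rows(
  motion=[
    [[0.03,0.4,0],[0,0,0],-1],
    [[0.07,0.8,0],[0,0,0],-1],
    [[0.07,0.8,0],[0,0,0],-1],
    [[0.07,0.8,0],[0,0,0],-1],
    [[0.07,0.8,0],[0,0,0],-1],
    [[0.06,0.7,0],[0,0,0],-1],
    [[0.05,0.4,0],[0,0,0],-1],
    [[0,0,0],[0,0,0],-1],
    [[0,0,0],[0,0,0],-1],
  ],
)

```text
time: 11.9
tool_pos: [0.6215, -0.038, 0.166]
tool_rot: [-3.136, 0.0, 1.74]
wrist_force: [-0.2, 0.1, -1.8]
grip_width: 0.0471
gripper_force: 42.0
```

```bash
cat > dots.py <<'E'
from cell import r
from h import *
f=r.grab_frame('wrist'); g=cv2.cvtColor(f['img'],cv2.COLOR_RGB2GRAY)
for n,q in zip('ABCD',((.5973,.1201),(.6112,.041),(.6240,-.0343),(.638,-.1125))):
    p=f['R']@np.array([*q,.027])+f['t']; u,v=int(f['fx']*p[0]/p[2]+f['cx']),int(f['fy']*p[1]/p[2]+f['cy'])
    if 12<u<628 and 12<v<468 and g[v-12:v+13,u-12:u+13].max()>110:
        w=np.clip(g[v-12:v+13,u-12:u+13].astype(float)-100,0,None); yy,xx=np.mgrid[v-12:v+13,u-12:u+13]
        c=(w*xx).sum()/w.sum(),(w*yy).sum()/w.sum(); print(n,np.round(c),ray(f,*c,.027).round(4))
E
python3 go.py 0.623,-0.034,0.0415; python3 bore.py 0.032 0.623 -0.034 55 rel; python3 dots.py
```

```text
11.9 [ 0.6215 -0.038   0.166 ] [-3.136  0.     1.74 ] 0.0470959416768251 [-0.2  0.1 -1.8] 41.96903944015503
0.623,-0.034,0.0415 units [0.09 0.07 3.11] yaw units 0.02
guess px 320 338 bore [ 313.8  337.6   43.9 5378.5] [ 0.6211 -0.0343  0.198 ]
B [321. 113.] [0.6113 0.0411 0.027 ]
C [320. 219.] [ 0.6241 -0.0346  0.027 ]
D [317. 323.] [ 0.636  -0.1213  0.027 ]
```

View pics/last.png

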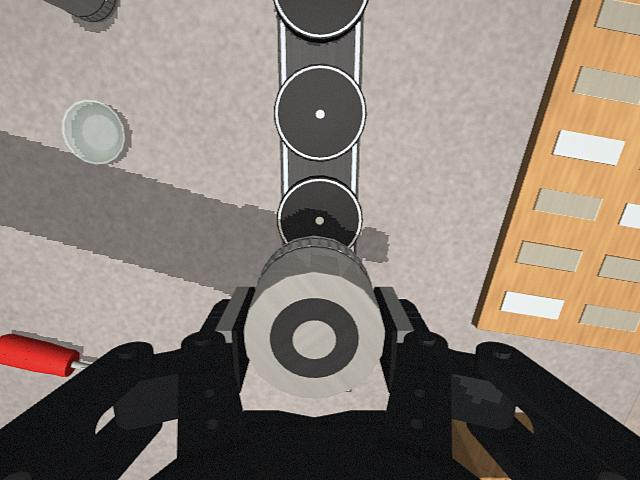

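The 48 hangs over carrier C (dot at (320,219)) and needs about 3 mm along tool y. Lower.

Call:
send_rows(
  motion=[
    [[0,0.07,0.4],[0,0,0],-1],
    [[0,0,0.5],[0,0,0],-1],
    [[0,0,0.5],[0,0,0],-1],
    [[0,0,0.5],[0,0,0],-1],
    [[0,0,0.5],[0,0,0],-1],
    [[0,0,0.3],[0,0,0],-1],
    [[0,0,0.2],[0,0,0],-1],
    [[0,0,0.13],[0,0,0],-1],
    [[0,0,0],[0,0,0],-1],
    [[0,0,0],[0,0,0],-1],
    [[0,0,0],[0,0,0],-1],
  ],
)

```text
time: 12.92
tool_pos: [0.627, -0.0382, 0.0493]
tool_rot: [3.139, 0.0, 1.738]
wrist_force: [1.0, -0.1, -1.4]
grip_width: 0.0467
gripper_force: 42.0
```

Call:
send_rows(
  motion=[
    [[0,0,0.04],[0,0,0],-1],
    [[0,0,0],[0,0,0],-1],
    [[0,0,0],[0,0,0],-1],
  ],
)

```text
time: 13.17
tool_pos: [0.6262, -0.038, 0.0469]
tool_rot: [3.141, 0.0, 1.739]
wrist_force: [-0.6, 0.4, -3.0]
grip_width: 0.047
gripper_force: 42.0
```

Call:
send_rows(
  motion=[
    [[0,0,0.08],[0,0,0],-1],
    [[0,0,0],[0,0,0],-1],
    [[0,0,0],[0,0,0],-1],
  ],
)

```text
time: 13.42
tool_pos: [0.6256, -0.038, 0.0429]
tool_rot: [-3.141, -0.0, 1.739]
wrist_force: [-0.8, -0.0, -2.2]
grip_width: 0.047
gripper_force: 42.0
```

Call:
send_rows(
  motion=[
    [[0,0,0.05],[0,0,0],-1],
    [[0,0,0],[0,0,0],-1],
    [[0,0,0],[0,0,0],-1],
  ],
)

```text
time: 13.67
tool_pos: [0.6262, -0.0381, 0.0417]
tool_rot: [3.141, -0.0, 1.739]
wrist_force: [-0.5, 0.6, 2.4]
grip_width: 0.0469
gripper_force: 42.1
```

Contact. Release, rise, and head for the 38.

Call:
send_rows(
  motion=[
    [[0,0,0],[0,0,0],1],
    [[0,0,0],[0,0,0],1],
    [[0,0,0],[0,0,0],1],
    [[0,0,0],[0,0,0],1],
    [[0,0,0],[0,0,0],1],
    [[0,0,-0.3],[0,0,0],1],
    [[0,0,-0.7],[0,0,0],1],
    [[0,0,-0.9],[0,0,0],1],
    [[0,0,-0.9],[0,0,0],1],
    [[0,0,-0.6],[0,0,0],1],
    [[0,0,0],[0,0,0],1],
    [[0,0,0],[0,0,0],1],
  ],
)

```text
time: 14.67
tool_pos: [0.6276, -0.0384, 0.1805]
tool_rot: [3.136, 0.0, 1.738]
wrist_force: [-0.4, -0.9, -0.1]
grip_width: 0.0855
gripper_force: 0.0
```

```bash
python3 go.py 0.436,0.0955,0.105; python3 bore.py 0.071 0.624 -0.0345 40; python3 bore.py 0.058 0.436 .0955 35
```

```text
14.6667 [ 0.6276 -0.0384  0.1805] [3.136 0.    1.738] 0.08553270124319329 [-0.4 -0.9 -0.1] 0.0
0.436,0.0955,0.105 units [ 4.1  -4.18  1.86] yaw units 0.0
guess px 309 228 bore [ 310.8  230.7   21.2 1328. ] [ 0.6257 -0.0362  0.071 ]Traceback (most recent call last):
  File "bore.py", line 9, in <module>
    b=blob(f,u,v,half,0,90); print('guess px',round(u),round(v),'bore',np.round(b,1),ray(f,b[0],b[1],z).round(4))
  File "h.py", line 10, in blob
    c=max(cs,key=cv2.contourArea); (a,b),rad=cv2.minEnclosingCircle(c)
ValueError: max() iterable argument is empty
```

Call:
send_rows(
  motion=[
    [[0.6,-0.6,0],[0,0,0],1],
    [[0.7,-0.7,0],[0,0,0],1],
    [[0.7,-0.7,0],[0,0,0],1],
    [[0.7,-0.7,0.3],[0,0,0],1],
    [[0.7,-0.7,0.5],[0,0,0],1],
    [[0.7,-0.78,0.5],[0,0,0],1],
    [[0,0,0.4],[0,0,0],1],
    [[0,0,0],[0,0,0],1],
    [[0,0,0],[0,0,0],1],
  ],
)

```text
time: 15.52
tool_pos: [0.4377, 0.0914, 0.1112]
tool_rot: [-3.138, 0.002, 1.739]
wrist_force: [0.6, -0.4, 0.6]
grip_width: 0.0856
gripper_force: 0.0
```

```bash
python3 go.py 0.436,0.0955,0.016;python3 bore.py 0.058 0.436 0.0955 40
```

```text
15.5167 [0.4377 0.0914 0.1112] [-3.138  0.002  1.739] 0.08557343828032841 [ 0.6 -0.4  0.6] 0.0
0.436,0.0955,0.016 units [ 0.11 -0.02  2.38] yaw units 0.01
guess px 312 254 bore [ 314.2  253.8   21.4 1328. ] [0.4369 0.0957 0.058 ]
```

Call:
send_rows(
  motion=[
    [[0.09,0,0.5],[0,0,0],1],
    [[0,0,0.5],[0,0,0],1],
    [[0,0,0.5],[0,0,0],1],
    [[0,0,0.5],[0,0,0],1],
    [[0,0,0.35],[0,0,0],1],
    [[0,0,0],[0,0,0],1],
    [[0,0,0],[0,0,0],-1],
    [[0,0,0],[0,0,0],-1],
    [[0,0,0],[0,0,0],-1],
    [[0,0,0],[0,0,0],-1],
    [[0,0,0],[0,0,0],-1],
    [[0,0,0],[0,0,0],-1],
  ],
)

```text
time: 16.57
tool_pos: [0.4397, 0.0959, 0.0198]
tool_rot: [3.14, -0.001, 1.738]
wrist_force: [-1.5, -0.7, 5.6]
grip_width: 0.0373
gripper_force: 39.7
```

Call:
send_rows(
  motion=[
    [[0,0,0],[0,0,0],-1],
    [[0,0,0],[0,0,0],-1],
    [[0,0,-0.3],[0,0,0],-1],
    [[0,0,-0.6],[0,0,0],-1],
    [[0,0,-0.8],[0,0,0],-1],
    [[0,0,-0.8],[0,0,0],-1],
    [[0,0,-0.8],[0,0,0],-1],
    [[0,0,-0.6],[0,0,0],-1],
    [[0,0,0],[0,0,0],-1],
    [[0,0,0],[0,0,0],-1],
  ],
)

```text
time: 17.4
tool_pos: [0.4396, 0.0962, 0.1759]
tool_rot: [3.138, -0.002, 1.739]
wrist_force: [-1.0, -0.4, -2.1]
grip_width: 0.0373
gripper_force: 40.4
```

```bash
python3 go.py 0.6112,0.041,0.165; python3 bore.py 0.042 0.4365 0.0955 48 rel
```

```text
17.4 [0.4396 0.0962 0.1759] [ 3.138 -0.002  1.739] 0.03726183791453083 [-1.  -0.4 -2.1] 40.410786867141724
0.6112,0.041,0.165 units [-2.08  4.    0.28] yaw units 0.01
guess px 304 366 bore [ 313.8  357.3   36.9 3759. ] [0.4389 0.099  0.2179]
```

Call:
send_rows(
  motion=[
    [[-0.2,0.4,0],[0,0,0],-1],
    [[-0.4,0.75,0],[0,0,0],-1],
    [[-0.4,0.75,0],[0,0,0],-1],
    [[-0.4,0.75,0],[0,0,0],-1],
    [[-0.4,0.75,0],[0,0,0],-1],
    [[-0.35,0.66,0],[0,0,0],-1],
    [[0,0,0],[0,0,0],-1],
    [[0,0,0],[0,0,0],-1],
    [[0,0,0],[0,0,0],-1],
  ],
)

```text
time: 18.2
tool_pos: [0.6109, 0.0378, 0.1718]
tool_rot: [-3.136, 0.0, 1.738]
wrist_force: [-1.7, -0.7, -1.7]
grip_width: 0.0374
gripper_force: 40.7
```

```bash
python3 go.py 0.6112,0.041,0.0468; python3 bore.py 0.042 0.6115 0.039 48 rel; python3 dots.py
```

```text
18.2 [0.6109 0.0378 0.1718] [-3.136  0.     1.738] 0.03742222352373779 [-1.7 -0.7 -1.7] 40.73682367801666
0.6112,0.041,0.0468 units [0.08 0.04 3.12] yaw units 0.0
guess px 316 363 bore [ 313.8  357.    37.1 3770.5] [0.6106 0.0409 0.2138]
A [316. 109.] [0.5978 0.1204 0.027 ]
B [316. 219.] [0.6114 0.041  0.027 ]
C [315. 312.] [ 0.6237 -0.0369  0.027 ]
D [316. 396.] [ 0.6387 -0.1182  0.027 ]
```

Call:
send_rows(
  motion=[
    [[0,0,0.4],[0,0,0],-1],
    [[0,0,0.5],[0,0,0],-1],
    [[0,0,0.5],[0,0,0],-1],
    [[0,0,0.5],[0,0,0],-1],
    [[0,0,0.5],[0,0,0],-1],
    [[0,0,0.4],[0,0,0],-1],
    [[0,0,0.2],[0,0,0],-1],
    [[0,0,0.12],[0,0,0],-1],
    [[0,0,0.06],[0,0,0],-1],
    [[0,0,0],[0,0,0],-1],
    [[0,0,0],[0,0,0],-1],
  ],
)

```text
time: 19.22
tool_pos: [0.614, 0.0381, 0.0484]
tool_rot: [3.14, -0.0, 1.739]
wrist_force: [-0.6, 0.2, -1.9]
grip_width: 0.0373
gripper_force: 40.9
```

Call:
send_rows(
  motion=[
    [[0,0,0.04],[0,0,0],-1],
    [[0,0,0],[0,0,0],-1],
    [[0,0,0],[0,0,0],-1],
  ],
)

```text
time: 19.47
tool_pos: [0.6145, 0.0379, 0.047]
tool_rot: [3.139, 0.0, 1.738]
wrist_force: [0.5, 0.2, 1.6]
grip_width: 0.0371
gripper_force: 40.8
```

Call:
send_rows(
  motion=[
    [[0,0,0],[0,0,0],1],
    [[0,0,0],[0,0,0],1],
    [[0,0,0],[0,0,0],1],
    [[0,0,0],[0,0,0],1],
    [[0,0,0],[0,0,0],1],
    [[0,0,-0.3],[0,0,0],1],
    [[0,0,-0.7],[0,0,0],1],
    [[0,0,-0.9],[0,0,0],1],
    [[0,0,-0.9],[0,0,0],1],
    [[0,0,-0.6],[0,0,0],1],
    [[0,0,0],[0,0,0],1],
    [[0,0,0],[0,0,0],1],
  ],
)

```text
time: 20.47
tool_pos: [0.6148, 0.0378, 0.1848]
tool_rot: [3.136, -0.0, 1.738]
wrist_force: [-1.6, 0.8, -0.1]
grip_width: 0.0852
gripper_force: 0.0
```

```bash
python3 go.py 0.4527,-0.3385,0.1; python3 bore.py 0.085 0.6112 0.041 40
```

```text
20.4667 [0.6148 0.0378 0.1848] [ 3.136 -0.     1.738] 0.08517915411311505 [-1.6  0.8 -0.1] 0.0
0.4527,-0.3385,0.1 units [-8.6  -5.57  2.09] yaw units 0.0
guess px 308 233 bore [ 304.6  206.9   36.8 1241.5] [0.6059 0.0576 0.085 ]
```

```bash
python3 bore.py 0.085 0.6112 0.041 22
```

```text
guess px 311 234 bore [315.5 238.8  17.5 886. ] [0.6144 0.0383 0.085 ]
```

Call:
send_rows(
  motion=[
    [[-0.5,-0.32,0],[0,0,0],1],
    [[-0.74,-0.48,0],[0,0,0],1],
    [[-0.74,-0.48,0],[0,0,0],1],
    [[-0.74,-0.48,0],[0,0,0],1],
    [[-0.74,-0.48,0],[0,0,0],1],
    [[-0.74,-0.48,0],[0,0,0],1],
    [[-0.74,-0.48,0],[0,0,0],1],
    [[-0.74,-0.48,0.2],[0,0,0],1],
    [[-0.74,-0.48,0.4],[0,0,0],1],
    [[-0.74,-0.48,0.4],[0,0,0],1],
    [[-0.74,-0.48,0.5],[0,0,0],1],
    [[-0.7,-0.45,0.5],[0,0,0],1],
  ],
)

```text
time: 21.57
tool_pos: [0.4487, -0.3393, 0.0995]
tool_rot: [-3.139, -0.002, 1.738]
wrist_force: [-0.1, -0.2, -0.3]
grip_width: 0.0855
gripper_force: 0.0
```

Call:
send_rows(
  motion=[
    [[0,0,0],[0,0,0],1],
    [[0,0,0],[0,0,0],1],
  ],
)

```text
time: 21.73
tool_pos: [0.4461, -0.3399, 0.0988]
tool_rot: [-3.135, -0.003, 1.732]
wrist_force: [0.9, 0.8, 0.5]
grip_width: 0.0854
gripper_force: 0.0
```

```bash
python3 go.py 0.4527,-0.3385,0.013; python3 bore.py 0.046 0.4527 -0.3385 30
```

```text
21.7333 [ 0.4461 -0.3399  0.0988] [-3.135 -0.003  1.732] 0.08538711079057366 [0.9 0.8 0.5] 0.0
0.4527,-0.3385,0.013 units [0.   0.18 2.14] yaw units -0.07
guess px 327 261 bore [328.9 260.2  15.5 701.5] [ 0.4536 -0.3376  0.046 ]
```

Call:
send_rows(
  motion=[
    [[0.01,0.19,0.5],[0,0,-0.07],1],
    [[0,0,0.5],[0,0,0],1],
    [[0,0,0.5],[0,0,0],1],
    [[0,0,0.4],[0,0,0],1],
    [[0,0,0.25],[0,0,0],1],
    [[0,0,0],[0,0,0],1],
    [[0,0,0],[0,0,0],-1],
    [[0,0,0],[0,0,0],-1],
    [[0,0,0],[0,0,0],-1],
    [[0,0,0],[0,0,0],-1],
    [[0,0,0],[0,0,0],-1],
    [[0,0,0],[0,0,0],-1],
  ],
)

```text
time: 22.78
tool_pos: [0.459, -0.3374, 0.0168]
tool_rot: [3.14, 0.001, 1.744]
wrist_force: [-0.6, -0.9, 4.6]
grip_width: 0.0269
gripper_force: 39.3
```

Call:
send_rows(
  motion=[
    [[0,0,0],[0,0,0],-1],
    [[0,0,0],[0,0,0],-1],
  ],
)

```text
time: 22.95
tool_pos: [0.459, -0.3374, 0.0168]
tool_rot: [3.14, 0.001, 1.744]
wrist_force: [-0.5, 0.4, 5.6]
grip_width: 0.0268
gripper_force: 39.5
```

Call:
send_rows(
  motion=[
    [[0,0,-0.3],[0,0,0],-1],
    [[0,0,-0.6],[0,0,0],-1],
    [[0,0,-0.8],[0,0,0],-1],
    [[0,0,-0.8],[0,0,0],-1],
    [[0,0,-0.8],[0,0,0],-1],
    [[0,0,-0.6],[0,0,0],-1],
    [[0,0,0],[0,0,0],-1],
    [[0,0,0],[0,0,0],-1],
  ],
)

```text
time: 23.62
tool_pos: [0.4592, -0.3374, 0.1737]
tool_rot: [3.138, 0.002, 1.745]
wrist_force: [-0.1, 0.5, -0.8]
grip_width: 0.0269
gripper_force: 39.4
```

```bash
python3 go.py 0.5976,0.1203,0.165; python3 bore.py 0.032 0.4527 -0.3385 40 rel
```

```text
23.6167 [ 0.4592 -0.3374  0.1737] [3.138 0.002 1.745] 0.026881430887823764 [-0.1  0.5 -0.8] 39.438207149505615
0.5976,0.1203,0.165 units [10.67  5.39  0.22] yaw units 0.07
guess px 294 348 bore [ 312.4  341.4   24.8 1662. ] [ 0.4582 -0.3351  0.2057]
```

Call:
send_rows(
  motion=[
    [[0.4,0.2,0],[0,0,0],-1],
    [[0.78,0.4,0],[0,0,0],-1],
    [[0.78,0.4,0],[0,0,0],-1],
    [[0.78,0.4,0],[0,0,0],-1],
    [[0.78,0.4,0],[0,0,0],-1],
    [[0.78,0.4,0],[0,0,0],-1],
    [[0.78,0.4,0],[0,0,0],-1],
    [[0.78,0.4,0],[0,0,0],-1],
    [[0.78,0.4,0],[0,0,0],-1],
    [[0.78,0.4,0],[0,0,0],-1],
    [[0.78,0.4,0],[0,0,0],-1],
    [[0.78,0.4,0],[0,0,0],-1],
  ],
)

```text
time: 24.67
tool_pos: [0.5756, 0.0504, 0.1693]
tool_rot: [-3.137, 0.0, 1.745]
wrist_force: [0.7, -0.1, -0.4]
grip_width: 0.027
gripper_force: 39.4
```

Call:
send_rows(
  motion=[
    [[0.78,0.4,0],[0,0,0],-1],
    [[0.6,0.3,0],[0,0,0],-1],
    [[0.25,0.13,0],[0,0,0],-1],
    [[0,0,0],[0,0,0],-1],
    [[0,0,0],[0,0,0],-1],
    [[0,0,0],[0,0,0],-1],
  ],
)

```text
time: 25.17
tool_pos: [0.5978, 0.1151, 0.1709]
tool_rot: [-3.139, 0.002, 1.741]
wrist_force: [0.4, -0.6, -0.7]
grip_width: 0.027
gripper_force: 39.5
```

```bash
python3 go.py 0.5976,0.1203,0.0438; python3 bore.py 0.032 0.5976 0.118 40 rel; python3 dots.py
```

```text
25.1667 [0.5978 0.1151 0.1709] [-3.139  0.002  1.741] 0.02701168687213961 [ 0.4 -0.6 -0.7] 39.455158710479736
0.5976,0.1203,0.0438 units [0.14 0.02 3.18] yaw units 0.03
guess px 314 340 bore [ 313.8  341.6   25.2 1770. ] [0.5976 0.1174 0.2029]
A [315. 215.] [0.5979 0.1205 0.027 ]
B [314. 312.] [0.6109 0.0394 0.027 ]
C [316. 386.] [ 0.6245 -0.0313  0.027 ]
```

View pics/last.png

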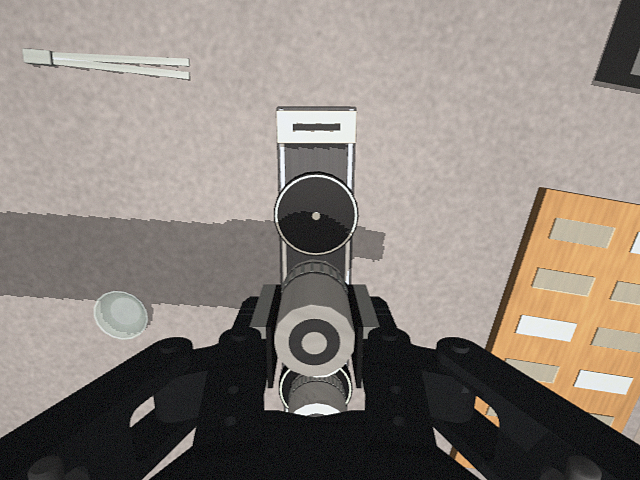

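The 28 hangs over carrier A (dot at (316,215)) beside the white post, and needs 3 mm along the rail. Lower.

Call:
send_rows(
  motion=[
    [[0.07,-0.03,0.4],[0,0,0],-1],
    [[0,0,0.5],[0,0,0],-1],
    [[0,0,0.5],[0,0,0],-1],
    [[0,0,0.5],[0,0,0],-1],
    [[0,0,0.5],[0,0,0],-1],
    [[0,0,0.4],[0,0,0],-1],
    [[0,0,0.2],[0,0,0],-1],
    [[0,0,0.12],[0,0,0],-1],
    [[0,0,0.06],[0,0,0],-1],
    [[0,0,0],[0,0,0],-1],
    [[0,0,0],[0,0,0],-1],
  ],
)

```text
time: 26.18
tool_pos: [0.5981, 0.1212, 0.0456]
tool_rot: [3.14, -0.0, 1.744]
wrist_force: [0.1, -0.7, 0.2]
grip_width: 0.0267
gripper_force: 39.5
```

Call:
send_rows(
  motion=[
    [[0,0,0.05],[0,0,0],-1],
    [[0,0,0],[0,0,0],-1],
    [[0,0,0],[0,0,0],-1],
  ],
)

```text
time: 26.43
tool_pos: [0.5986, 0.1216, 0.0439]
tool_rot: [3.138, -0.0, 1.745]
wrist_force: [0.1, 1.0, 3.4]
grip_width: 0.0268
gripper_force: 39.5
```

Contact. Release, rise, and check all four from above.

Call:
send_rows(
  motion=[
    [[0,0,0],[0,0,0],1],
    [[0,0,0],[0,0,0],1],
    [[0,0,0],[0,0,0],1],
    [[0,0,0],[0,0,0],1],
    [[0,0,0],[0,0,0],1],
    [[0,0,0],[0,0,0],1],
    [[0,0,-0.3],[0,0,0],1],
    [[0,0,-0.7],[0,0,0],1],
    [[0,0,-0.9],[0,0,0],1],
    [[0,0,-0.9],[0,0,0],1],
    [[0,0,-0.9],[0,0,0],1],
    [[0,0,-0.5],[0,0,0],1],
  ],
)

```text
time: 27.43
tool_pos: [0.5995, 0.1211, 0.2163]
tool_rot: [3.134, -0.001, 1.744]
wrist_force: [0.4, -0.2, 0.9]
grip_width: 0.0854
gripper_force: 0.0
```

Call:
send_rows(
  motion=[
    [[0,-1,0],[0,0,0],1],
    [[0,-1,0],[0,0,0],1],
    [[0.5,-0.8,0],[0,0,0],1],
    [[0.9,0,0],[0,0,0],1],
    [[0.9,0,0],[0,0,0],1],
    [[0.9,0,0],[0,0,0],1],
    [[0.9,0,0],[0,0,0],1],
    [[0.9,0,0],[0,0,0],1],
    [[0,0,0],[0,0,0],1],
    [[0,0,0],[0,0,0],1],
    [[0,0,0],[0,0,0],1],
  ],
)

```text
time: 28.35
tool_pos: [0.4525, 0.2983, 0.211]
tool_rot: [3.141, 0.001, 1.745]
wrist_force: [-0.1, -0.5, 0.1]
grip_width: 0.0853
gripper_force: 0.0
```

```bash
python3 go.py; python3 - <<'E'
from cell import r
from h import *
f=r.grab_frame('top')
Q=((.5977,.1203),(.6112,.041),(.6240,-.0343),(.6375,-.1125))
for n,q,h in zip((28,38,48,58),Q,(.073,.085,.071,.079)):
    p=f['R']@np.array([*q,h])+f['t']; u,v=f['fx']*p[0]/p[2]+f['cx'],f['fy']*p[1]/p[2]+f['cy']
    b=blob(f,round(u),round(v),18,150); w=ray(f,b[0],b[1],h); print(n,np.round(b,1),w.round(4),'err mm',((w[:2]-q)*1000).round(1))
cv2.imwrite('pics/end.png',cv2.resize(f['img'][150:260,220:460],(800,367))[:,:,::-1])
E
```

```text
28.35 [0.4525 0.2983 0.211 ] [3.141 0.001 1.745] 0.08528167012184205 [-0.1 -0.5  0.1] 0.0
28 [289.3 206.3   6.   97. ] [0.5975 0.1212 0.073 ] err mm [-0.2  0.9]
38 [327.8 197.8   9.4 207. ] [0.6139 0.0375 0.085 ] err mm [ 2.7 -3.5]
48 [361.7 193.9  11.8 325.5] [ 0.6251 -0.0371  0.071 ] err mm [ 1.1 -2.8]
58 [396.9 186.7  13.3 504.5] [ 0.6393 -0.113   0.079 ] err mm [ 1.8 -0.5]
```

View pics/end.png

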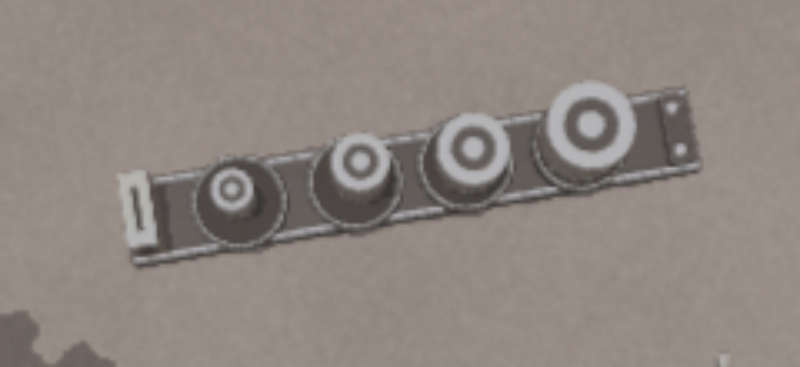

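All four stand upright in order from the white post, each within 5 mm of its carrier's centre, and the arm is clear.

```bash
python3 -c "
from cell import r
print(r.close_job())"
```

```text
the job is handed in; nothing more can be done
None
```

The 28, 38, 48 and 58 mm holders stand free on the carriers in that order from the white post, each about 5 mm or less off centre in the final top view; the job was handed in at about 28 s of the 104 s allowed, and no verdict was returned.

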